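Move the lift-off cover to the full hot well

ROBOT

A 6-joint arm with a two-finger parallel gripper is mounted at the origin on the work surface. World frame = base frame: x ahead of the robot, y to its left, z up, the work surface at z = 0. Lengths are in m, angles in rad, forces in N, time in s.
With the tool pointing down it reaches from about 0.35 to 0.85 m from the base axis. Payload 8.1 kg.
Tool frame: the origin (TCP) lies at the very end of the fingers, on their centre line; the grasp point (between the pads) lies 19 mm behind it (env.grip_point_offset is the distance from the TCP to the grasp point, in m); z points along the fingers, y is the line along which they close (so a half turn about z gives the same grasp; the last joint's range is limited). The gripper opens to 85 mm and grips with 20 to 120 N. Pads are 22 mm wide; open, the fingers measure 114 mm over their backs; the gripper's body (76 mm by 85 mm) begins 54 mm behind the grasp point. The pads swing forward as they close: fully open they stand 13 mm farther back than shut.
Start: joints at [1.085, 0.13, 1.488, -0, 1.523, -0.085], TCP at [0.234, 0.552, 0.231] pointing down, gripper open.
Joint ranges: [-2.96, 2.96], [-0.89, 2.26], [0.02, 2.5], [-1.34, 4.48], [0, 2.73], [-2.66, 2.66]. Speed limits (rad/s): [2.39, 2.39, 2.79, 3.14, 3.14, 3.14].

INTERFACE

Orientations are given as a 3x3 rotation matrix whose columns are the frame's x, y, z axes.
In Python, from station import env gives the robot as it stands.
- The arm moves only by the tool step_arm, never from a script. Its argument "deltas" is a list of rows, each an object with "travel": the shift along the tool's x, y, z in mm, a list of three; "rot": the turn, a rotation vector about the tool's x, y, z in rad, a list of three; "grip": the opening, from 0 (shut) to 1 (fully open). A call has 1 to 10 rows; each row shifts and turns the commanded pose from where the row before left it, along the tool's axes as they then stand; what a row does not reach is not made up. A row lasts 1/8 s, in which the tool goes at most 62.5 mm and 10.7 degrees, less where a joint would pass 70% of its speed; a pose out of reach is approached as far as the arm can. A call is refused whole if a number of a shift passes 62.5 or a number of a turn 0.188, either way. A call with a gripper value outside its range is refused whole. The fingers move at their own pace and stop on an object; "force" is the grip in N (left out, the last holds). Time passes only in rows, so rows that do not move let the fingers close. It gives the time, the measured TCP pose, the force, the opening and the grip force at its end, in the units of the state.
- env.read_state(): the state, without advancing time (a new reading comes with each control period).
- env.camera(name): name is "scene" or "top"; returns a dict with "frame" (420x560x3 uint8, red, green, blue), "fx", "fy", "cx", "cy" (pixels), "R" (3x3) and "t" (3): a world point X has camera coordinates R X + t. Camera axes: x right, y down, z forward; pixel columns grow to the right and rows downward; lengths in m; the calibration is good to about 2 mm. A picture is of the moment at which its call begins. There is no depth.
- env.finish_job(): hands the job in; it is judged then, once.
Trained networks look in the newest picture that a camera, given by its name, has taken for a name from the list of things; names that differ only in an ending like _2 or _b are one class to them, and where a whole thing is asked for, a point or a joint stands for the part that bears it (a point fixed in the world has none). Each returns a list of dicts, best first, with "confidence" (0 to 1); they miss things now and then, are a little off and sometimes report something else, mostly with a low value. They report only what shows in the picture. A call takes as long as a camera call.
- env.spot_in(camera, label): "location" ([x, y, z] in m, in the coordinates of the camera as it stood for that picture, good to about 4 mm: the middle of the surface that is visible of it).
- env.tip_of(camera, label): "location" ([x, y, z] in m, in the coordinates of the camera as it stood for that picture, good to about 4 mm: a listed point, or the origin of a listed thing).
The state is a dict: "t": time; "joint_pos": joint angles; "dq": joint speeds; "tau": joint torques, N m; "tcp_pos": TCP position; "tool_rot": TCP orientation; "force": force on the tool from outside, world axes, zero at the start; "torque": the same for the moment, N m; "gripper_width": opening from 0.0 (shut) to 1.0 (fully open); "grasp_force": force on a finger pad.
Only numpy, scipy, OpenCV 4.12 (cv2) and the standard library are available. Lean on these libraries where they do the work, as an engineer would, in place of code of your own. Each camera call takes 0.05 s, during which the arm holds its last target. There are 200 camera calls.

TASK

Draw the sprung hinge pin of the covered hot well so that it stays out, lift off the cover and set it down gently (not dropped) on the hinge of the other, open well that holds the food, after drawing that well's pin back too. Then push that pin fully home through the cover's knuckle so that the cover is hinged there and lies flat on the rim, and let go; leave everything else on the table where it stands.

Things in the scene. Friction and masses are not known exactly. Their poses are not given: they have to be found in the camera images.
- covered_well: Fixed steel countertop hot well, 176 (x) x 156 (y) x 100 mm tall; starts with the cover on. Origin: centre of its underside, on the table; -x is its control-knob front (toward the robot), +y its hinge side, z up. Hinge axis parallel to x at y = 100, z = 108 mm; nothing but hinge and pin stands above the rim (z = 100). May be the left or the right well; turned up to 15 degrees.
- open_well: Second fixed well, exactly alike (same frame, hinge and kind of pin), open, with four leaf-wrapped food parcels in its pan (tops at z = 64 mm, below the rim).
- covered_well_seat (a point): Centre of the covered well's rim, z = 100 mm: the cover's origin lies here at the start. Axes as the well's.
- open_well_seat (a point): Centre of the open well's rim, z = 100 mm: the cover's origin must finally lie here, cover and well axes parallel (same way round). Axes as the well's.
- open_well_hinge (a point): Point on the open well's hinge axis (x = -60, y = 100, z = 108 mm in the well), midway between two steel cheeks, each 8 thick, y 78 to 118, z 52 to 118, with a 32 mm gap in x: the cover's front knuckle goes down here and the pin passes through it.
- open_well_stub (a point): Middle of the open well's fixed rear stub pin (x = 65, y = 100, z = 108 mm in the well): 8 mm diameter, along the hinge axis from x = 48 to a lug whose face is at x = 80. The cover's rear hook drops over it.
- pin_covered (a joint): Travel (m) of the covered well's sprung hinge pin, 8 mm diameter, round tip: 0 = home (starts so), 0.030 = fully out, sliding toward the well's -x. Over-centre spring strut: about 7 N holds it home, falling to nothing at 0.015; past that it snaps fully out and stays out (7 N) until pushed back past the middle. It frees the cover's knuckle above about 0.022.
- pin_covered_tab (a point): Grip point of this pin's tab, moves with the pin: upright steel plate 14 (x) x 26 (y) mm, z 98 to 142 mm above the table, on the pin's front end; the point is on its centre line at z = 126. Pin home: x = -130, y = 100 mm in the well. Free behind it: 39 mm to the cheek, 30 to a low bush. A spring strut is below the tab (z < 100). Pinch from above across y or x.
- pin_open (a joint): The same for the open well's pin. It also starts home.
- pin_open_tab (a point): Grip point on the open well's pin tab, exactly as pin_covered_tab.
- cover: Loose steel cover, 0.25 to 0.47 kg: plate 170 (x) x 150 (y) x 6 mm resting on the rim; origin at the centre of its underside, axes as the well's when on. Two square knuckles 28 x 28, 20 long in x, along its +y side, centred at y = 100, z = 8 mm: front (x = -60) a closed tube, rear (x = 62) a hook open below, 16 wide. Goes on straight down, with play +-6 mm in x, +-4 in y.
- cover_handle (a point): Grip point: middle of the cover's black bar handle, 38 mm above the cover's underside, over its centre. The bar is 90 long (x) x 14 wide (y) x 16 mm tall (z 30 to 46 above the underside), on two posts at x = +-36. Pinch across y from above.
- cover_knuckle (a point): Centre of the 16 mm bore (along x) of the cover's closed front knuckle (x = -60, y = 100, z = 8 mm in the cover).
- squeeze_bottle: Bystander, leave alone: white squeeze bottle with black cap, 48 diameter, 170 mm tall, standing between the wells; origin at the centre of its underside.
- deli_cup: Bystander, leave alone: clear plastic cup, 84 diameter at the rim, 100 mm tall, in front of the covered well; origin at the centre of its underside.
- tin: Bystander, leave alone: round tin with a paper label, 68 diameter, 85 mm tall, in front of the open well; origin at the centre of its underside.
- bowl: Bystander, leave alone: white bowl, 130 diameter, 60 mm tall, at the left; origin at the centre of its underside.
- spoon: Bystander, leave alone: steel spoon 200 long lying flat at the right (origin at its middle).
- jar: Bystander, leave alone: glass jar with steel lid, 72 diameter, 110 mm tall, at the right front; origin at the centre of its underside.

How it is judged:
On the way, in this order (a step that is already met when the one before it is completed fails the run):
1. the covered well's hinge pin is drawn out and the cover is still on that well (value of joint pin_covered above 0.022 m and distance between cover and covered_well_seat below 0.015 m), for 0.1 s.
2. the cover is lifted clear of its well (z of cover in the frame of covered_well_seat above 0.04 m), for 0.1 s.
3. the cover is down on the open well's hinge, that well's pin still drawn back (distance between cover and open_well_seat below 0.009 m and distance between cover_knuckle and open_well_hinge below 0.009 m and value of joint pin_open above 0.02 m), for 0.1 s.
At the end, for the whole second after the job is handed in: The open well's pin is home (within 4 mm) through the cover's front knuckle; the cover lies flat (within 3 degrees) and at rest on the open well's rim, its origin within 9 mm of the rim centre (at most 4 mm high) and its front knuckle within 9 mm of its place on the hinge axis (value of joint pin_open below 0.004 m and distance between cover and open_well_seat below 0.009 m and distance between cover_knuckle and open_well_hinge below 0.009 m and z of cover in the frame of open_well_seat below 0.004 m and angle between cover's own z axis and vertical below 0.05 rad and linear speed of cover below 0.02 m/s); the robot touches nothing.
It fails at once if the cover is dropped onto the open well (falling faster than 0.5 m/s at the rim) (distance between cover and open_well_seat below 0.04 m and linear speed of cover above 0.5 m/s).
It fails at once if a bystander is knocked over or moved more than 30 mm (distance of any of squeeze_bottle, deli_cup, tin, bowl, spoon, jar from where it was at the start of the episode above 0.03 m or angle between any of squeeze_bottle, deli_cup, tin, bowl, spoon, jar's own z axis and vertical above 0.5 rad).
It also fails if it takes over 66 s, if anything falls off the work surface, if the arm or the gripper's body presses on something with over 40 N, if the wrist force passes 120 N, or if a joint passes its speed limit or range.

## Working session

There is one attempt and no reset: what is moved stays moved. The work goes in short steps, Python scripts to look and compute and a tool call to move; the robot and the scene stay as the last step left them, time stands still between calls to the robot, and variables do not carry over. Pictures are saved under pics/ and viewed, at most 10 in all, crops included, and the job is handed in when it is done.

Besides the shell and the picture viewer there is one more tool, called after "Emit:" as name(argument=value, ...), one argument or row to a line, values as JSON. step_arm: Moves the arm, as the interface text tells. Its arguments: {"type":"object","properties":{"deltas":{"type":"array","items":{"type":"object","properties":{"travel":{"type":"array","items":{"type":"number"}},"rot":{"type":"array","items":{"type":"number"}},"grip":{"type":"number"}}}},"force":{"type":"number"}},"required":["deltas"]}

```bash
mkdir -p pics
cat > h.py <<'E'
from station import env
import numpy as np, cv2
np.set_printoptions(precision=4,suppress=True)
def w(cam,c,p): return np.array(c['R']).T@(np.array(p)-np.array(c['t']))
def look(names,cams=("scene","top"),fn="tip_of",save=None):
    out={}
    for cam in cams:
        c=env.camera(cam)
        if save: cv2.imwrite(f"pics/{save}_{cam}.png",c['frame'][:,:,::-1])
        for n in names:
            for d in getattr(env,fn)(cam,n)[:2]:
                p=w(cam,c,d['location']); print(cam,n,p,round(d['confidence'],2)); out.setdefault(n,[]).append((p,d['confidence'],cam))
    return out
E
python3 - <<'E'
from h import *
look(["covered_well","open_well","covered_well_seat","open_well_seat","open_well_hinge","open_well_stub","pin_covered_tab","pin_open_tab","cover","cover_handle","cover_knuckle","squeeze_bottle","deli_cup","tin","bowl","jar"],save="a")
s=env.read_state(); print(s['t'],s['tcp_pos'],s['tool_rot'],s['force'],s['gripper_width'])
E
```

```text
scene covered_well [ 0.6454 -0.221  -0.0003] 0.77
scene open_well [ 0.6506  0.1728 -0.0001] 0.93
scene open_well_seat [0.6554 0.1775 0.101 ] 0.66
scene open_well_hinge [0.6131 0.2862 0.1037] 0.88
scene open_well_stub [0.7398 0.2639 0.1067] 0.7
scene pin_covered_tab [ 0.4995 -0.1394  0.1248] 0.45
scene pin_covered_tab [ 0.5722 -0.4508 -0.0038] 0.27
scene pin_open_tab [0.543  0.3014 0.1254] 0.65
scene cover [ 0.6494 -0.2171  0.0959] 0.79
scene cover_handle [ 0.6419 -0.2212  0.1353] 0.86
scene cover_knuckle [ 0.5713 -0.1289  0.1061] 0.96
scene cover_knuckle [ 0.3754 -0.4232  0.0002] 0.16
scene squeeze_bottle [0.6241 0.0259 0.0005] 0.65
scene deli_cup [ 0.4687 -0.2724 -0.0038] 0.92
scene tin [ 0.4907  0.178  -0.0016] 0.55
scene bowl [ 0.4785  0.506  -0.0026] 0.78
scene jar [ 0.3743 -0.4204 -0.0022] 0.63
scene jar [ 0.4901  0.1784 -0.0028] 0.59
top open_well [ 0.6428  0.1774 -0.0029] 0.77
top open_well [0.6513 0.1783 0.0986] 0.21
top covered_well_seat [0.733  0.2606 0.1061] 0.5
top open_well_seat [0.6506 0.1802 0.0992] 0.7
top open_well_seat [ 0.5711 -0.1335  0.1017] 0.25
top open_well_hinge [0.6048 0.2901 0.1045] 0.87
top open_well_stub [0.7336 0.26   0.1049] 0.67
top pin_covered_tab [ 0.4969 -0.1363  0.1247] 0.56
top pin_open_tab [0.5391 0.3007 0.1252] 0.54
top cover [ 0.6438 -0.2189  0.1013] 0.9
top cover_handle [ 0.6379 -0.2241  0.1378] 0.66
top cover_knuckle [ 0.5713 -0.1323  0.103 ] 0.75
top squeeze_bottle [ 0.6249  0.0247 -0.0022] 0.85
top deli_cup [ 0.468  -0.2701 -0.0068] 0.94
top tin [0.491  0.1773 0.0005] 0.64
top bowl [0.4769 0.5049 0.002 ] 0.57
top jar [ 0.382  -0.4297 -0.001 ] 0.57
top jar [ 0.4913  0.1765 -0.0045] 0.28
1.7 [0.2341 0.5525 0.2313] [[-0.9208  0.3901 -0.    ]
 [ 0.3901  0.9208 -0.    ]
 [ 0.     -0.     -1.    ]] [-0.5579 -0.174  -0.3358] 0.9968720796840863
```

```bash
cat > f.py <<'E'
import numpy as np
def fit(L,P):
    L=np.array(L,float)/1000;P=np.array(P,float)
    l=L-L.mean(0);p=P-P.mean(0)
    a=np.arctan2((l[:,0]*p[:,1]-l[:,1]*p[:,0]).sum(),(l*p).sum())
    R=np.array([[np.cos(a),-np.sin(a)],[np.sin(a),np.cos(a)]]);t=P.mean(0)-R@L.mean(0)
    return a,t,R,(P-(L@R.T+t))*1000
E
python3 - <<'E'
from f import *
np.set_printoptions(precision=4,suppress=True)
a,t,R,e=fit([[0,0],[-130,100],[-130,100],[0,0],[0,0],[0,0],[0,0],[-60,100],[-60,100]],[[.6454,-.221],[.4995,-.1394],[.4969,-.1363],[.6494,-.2171],[.6438,-.2189],[.6419,-.2212],[.6379,-.2241],[.5713,-.1289],[.5713,-.1323]])
print("cov",a,np.degrees(a),t,"tab",R@[-.13,.1]+t,"\n",e)
a,t,R,e=fit([[0,0],[0,0],[0,0],[0,0],[-60,100],[-60,100],[65,100],[65,100],[-130,100],[-130,100],[65,100]],[[.6506,.1728],[.6428,.1774],[.6554,.1775],[.6506,.1802],[.6131,.2862],[.6048,.2901],[.7398,.2639],[.7336,.26],[.543,.3014],[.5391,.3007],[.733,.2606]])
print("open",a,np.degrees(a),t,"tab",R@[-.13,.1]+t,"\n",e)
E
```

```text
cov 0.13681874984412132 7.839136924324341 [ 0.6432 -0.2204] tab [ 0.5007 -0.1391] 
 [[ 2.2438 -0.5963]
 [-1.2318 -0.3308]
 [-3.8318  2.7692]
 [ 6.2438  3.3037]
 [ 0.6438  1.5037]
 [-1.2562 -0.7963]
 [-5.2562 -3.6963]
 [ 1.2223  0.6217]
 [ 1.2223 -2.7783]]
open -0.20111257103845348 -11.522901527528337 [0.6497 0.1771] tab [0.5423 0.301 ] 
 [[ 0.8509 -4.2866]
 [-6.9491  0.3134]
 [ 5.6509  0.4134]
 [ 0.8509  3.1134]
 [ 2.1657 -0.8567]
 [-6.1343  3.0433]
 [ 6.3851  1.8132]
 [ 0.1851 -2.0868]
 [ 0.6548  0.3601]
 [-3.2452 -0.3399]
 [-0.4149 -1.4868]]
```

View pics/a_top.png

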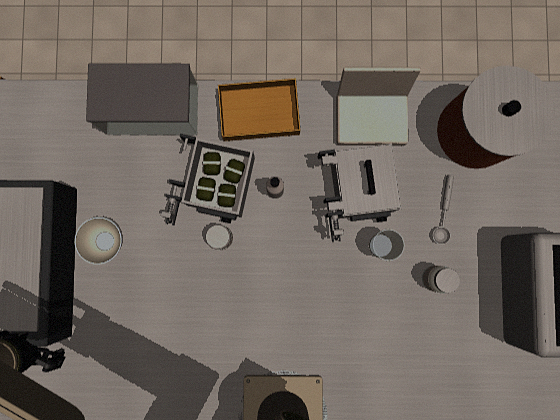

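View pics/a_scene.png

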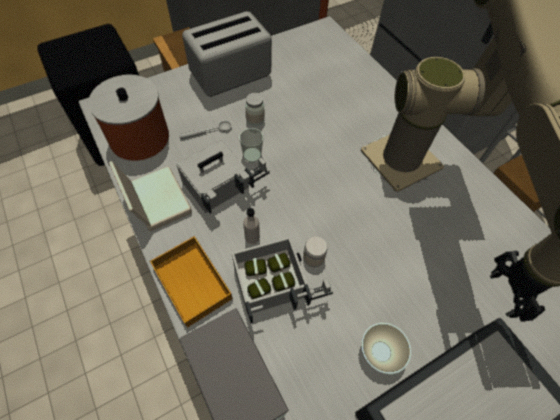

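```bash
cat > ov.py <<'E'
from h import *
def proj(c,X):
    q=np.array(X)@np.array(c['R']).T+np.array(c['t']); return np.stack([c['fx']*q[:,0]/q[:,2]+c['cx'],c['fy']*q[:,1]/q[:,2]+c['cy']],1)
def box(x0,x1,y0,y1,z): return [[x0,y0,z],[x1,y0,z],[x1,y1,z],[x0,y1,z],[x0,y0,z]]
def toW(L,a,t):
    L=np.array(L,float)/1000; R=np.array([[np.cos(a),-np.sin(a),0],[np.sin(a),np.cos(a),0],[0,0,1]]); return L@R.T+[t[0],t[1],0]
def tile(c,a,t,shapes,S=5,W=400,H=300):
    ctr=proj(c,toW([[-20,30,100]],a,t))[0]
    M=np.array([[S,0,W/2-S*ctr[0]],[0,S,H/2-S*ctr[1]]])
    im=cv2.warpAffine(np.ascontiguousarray(c['frame'][:,:,::-1]),M,(W,H),flags=cv2.INTER_CUBIC)
    for s,col in shapes:
        p=proj(c,toW(s,a,t))@M[:,:2].T+M[:,2]
        cv2.polylines(im,[np.int32(p*16)],False,col,1,cv2.LINE_AA,4)
    return im
E
cat > o1.py <<'E'
from ov import *
cv=(.1368,[.6432,-.2204]); op=(-.2011,[.6497,.1771])
rim=(box(-88,88,-78,78,100),(0,0,255)); tab=(box(-137,-123,87,113,142),(0,255,255)); ch=[(box(-84,-76,78,118,118),(0,255,0)),(box(-44,-36,78,118,118),(0,255,0))]
T=[]
for cam in("scene","top"):
    c=env.camera(cam)
    S=2.4 if cam=="scene" else 3.4
    T.append(np.hstack([tile(c,*cv,[(box(-85,85,-75,75,106),(0,0,255)),tab,(box(-45,45,-7,7,146),(255,255,0))]+ch,S),tile(c,*op,[rim,tab]+ch,S)]))
cv2.imwrite("pics/o1.png",np.vstack(T))
E
python3 o1.py
```

```text
(no output)
```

View pics/o1.png

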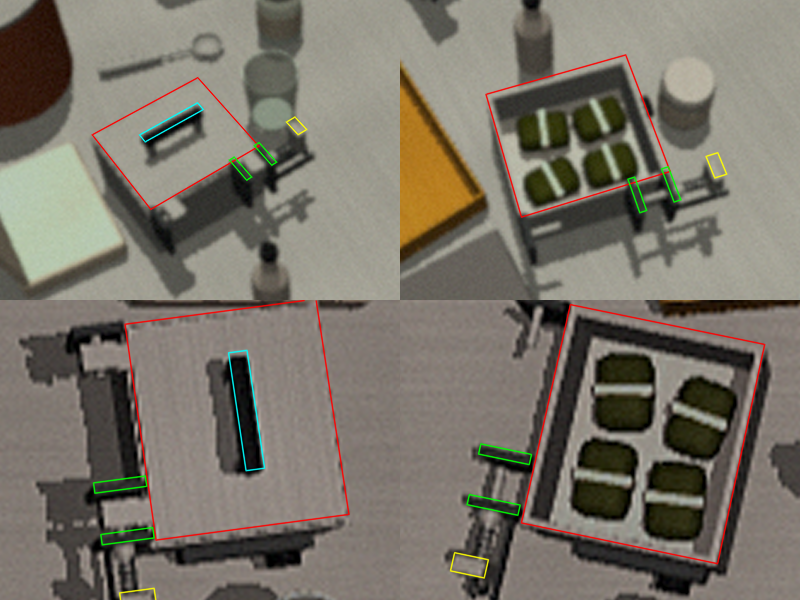

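```bash
cat > g.py <<'E'
import sys
from h import *
W={'c':(.1368,np.array([.6432,-.2204])),'o':(-.2011,np.array([.6497,.1771]))}
def need(k,lx,ly,z):
    a,t=W[k]; s=env.read_state(); R=np.array(s['tool_rot']); p=np.array(s['tcp_pos'])
    yaw=np.arctan2(R[1,0],R[0,0]); d=(np.pi+a-yaw+np.pi)%(2*np.pi)-np.pi
    ux=np.array([-np.cos(a),-np.sin(a)]); uy=np.array([-np.sin(a),np.cos(a)])
    g=t+np.array([[np.cos(a),-np.sin(a)],[np.sin(a),np.cos(a)]])@[lx/1000,ly/1000]-p[:2]
    print('t',s['t'],'rotz',round(-d,3),'travel after turn',np.array([g@ux,g@uy,p[2]-z/1000])*1000,'tilt',R[2,:],'tcp',p,'F',s['force'],'w',s['gripper_width'],s['grasp_force'],'q',np.array(s['joint_pos']))
if __name__=="__main__": need(sys.argv[1],*map(float,sys.argv[2:5]))
E
python3 g.py o -130 100 107
```

```text
t 1.8 rotz -0.2 travel after turn [-352.2291 -184.771   124.2884] tilt [ 0. -0. -1.] tcp [0.2341 0.5525 0.2313] F [ 0.037  -0.2689  0.2532] w 1.0010281500418508 0.0 q [ 1.0846  0.1304  1.4882  0.      1.523  -0.0854]
```

Emit:
step_arm(
  deltas=[
    {"travel":[0,0,0],"rot":[0,0,-0.1],"grip":1},
    {"travel":[0,0,0],"rot":[0,0,-0.1],"grip":1},
    {"travel":[-44,-23,4],"rot":[0,0,0],"grip":1},
    {"travel":[-44,-23,4],"rot":[0,0,0],"grip":1},
    {"travel":[-44,-23,4],"rot":[0,0,0],"grip":1},
    {"travel":[-44,-23,4],"rot":[0,0,0],"grip":1},
    {"travel":[-44,-23,4],"rot":[0,0,0],"grip":1},
    {"travel":[-44,-23,4],"rot":[0,0,0],"grip":1},
    {"travel":[-44,-23,4],"rot":[0,0,0],"grip":1},
    {"travel":[-44,-23,4],"rot":[0,0,0],"grip":1},
  ],
  force=60,
)

```text
t: 3.05
tcp_pos: [0.5435, 0.3008, 0.1993]
tool_rot: [[-0.98, 0.199, 0.0], [0.199, 0.98, 0.0], [-0.0, 0.0, -1.0]]
force: [0.8, 0.7, 0.7]
gripper_width: 0.999
grasp_force: 0.0
```

```bash
python3 g.py o -130 100 107
```

```text
t 3.05 rotz 0.0 travel after turn [ 1.2267 -0.0208 92.2917] tilt [-0.0002  0.0003 -1.    ] tcp [0.5435 0.3008 0.1993] F [0.7736 0.6591 0.6742] w 0.9985430018897966 0.0 q [ 0.423   0.2026  1.4664  0.0001  1.4723 -0.947 ]
```

Emit:
step_arm(
  deltas=[
    {"travel":[1,0,30],"grip":1},
    {"travel":[0,0,30],"grip":1},
    {"travel":[0,0,22],"grip":1},
    {"travel":[0,0,10],"grip":0.6},
    {"grip":0.2},
    {"grip":0.0},
    {"grip":0.0},
    {"grip":0.0},
  ],
)

```text
invalid input
```

```bash
python3 g.py o -130 100 107
```

```text
t 3.05 rotz 0.0 travel after turn [ 1.2267 -0.0208 92.2917] tilt [-0.0002  0.0003 -1.    ] tcp [0.5435 0.3008 0.1993] F [0.7736 0.6591 0.6742] w 0.9985430018897966 0.0 q [ 0.423   0.2026  1.4664  0.0001  1.4723 -0.947 ]
```

All fields needed.

Emit:
step_arm(
  deltas=[
    {"travel":[1,0,30],"rot":[0,0,0],"grip":1},
    {"travel":[0,0,30],"rot":[0,0,0],"grip":1},
    {"travel":[0,0,22],"rot":[0,0,0],"grip":1},
    {"travel":[0,0,10],"rot":[0,0,0],"grip":0.6},
    {"travel":[0,0,0],"rot":[0,0,0],"grip":0.2},
    {"travel":[0,0,0],"rot":[0,0,0],"grip":0.0},
    {"travel":[0,0,0],"rot":[0,0,0],"grip":0.0},
  ],
  force=60,
)

```text
t: 3.92
tcp_pos: [0.5423, 0.303, 0.1091]
tool_rot: [[-0.98, 0.199, 0.003], [0.199, 0.98, 0.002], [-0.002, 0.002, -1.0]]
force: [0.4, 2.4, 2.7]
gripper_width: 0.294
grasp_force: 59.9
```

```bash
python3 g.py o -130 100 107
```

```text
t 3.925 rotz 0.0 travel after turn [-0.4277 -1.9177  2.0675] tilt [-0.0021  0.0022 -1.    ] tcp [0.5423 0.303  0.1091] F [0.4411 2.382  2.6618] w 0.2937230138452537 59.917200207710266 q [ 0.4268  0.2696  1.5578  0.0005  1.3112 -0.9435]
```

Emit:
step_arm(
  deltas=[
    {"travel":[7,1,0],"rot":[0,0,0],"grip":0},
    {"travel":[7,1,0],"rot":[0,0,0],"grip":0},
    {"travel":[7,0,0],"rot":[0,0,0],"grip":0},
    {"travel":[6,0,0],"rot":[0,0,0],"grip":0},
    {"travel":[2,0,0],"rot":[0,0,0],"grip":0},
    {"travel":[0,0,0],"rot":[0,0,0],"grip":0},
  ],
)

```text
t: 4.68
tcp_pos: [0.5128, 0.3093, 0.1089]
tool_rot: [[-0.98, 0.199, -0.0], [0.199, 0.98, -0.001], [0.0, -0.001, -1.0]]
force: [-8.6, -6.0, 10.5]
gripper_width: 0.294
grasp_force: 60.9
```

```bash
python3 g.py o -160 100 107
```

```text
t 4.675 rotz 0.0 travel after turn [-0.5408 -2.2311  1.8821] tilt [ 0.0002 -0.0011 -1.    ] tcp [0.5128 0.3093 0.1089] F [-8.6403 -6.0071 10.466 ] w 0.29409017019537226 60.93889117240906 q [ 0.4577  0.2165  1.6203 -0.0008  1.3056 -0.9121]
```

Emit:
step_arm(
  deltas=[
    {"travel":[0,0,0],"rot":[0,0,0],"grip":0.7},
    {"travel":[0,0,0],"rot":[0,0,0],"grip":1},
    {"travel":[0,0,-35],"rot":[0,0,0],"grip":1},
    {"travel":[0,0,-60],"rot":[0,0,-0.17],"grip":1},
    {"travel":[0,0,0],"rot":[0,0,-0.168],"grip":1},
  ],
)

```text
t: 5.3
tcp_pos: [0.5165, 0.3116, 0.2093]
tool_rot: [[-0.99, -0.142, 0.01], [-0.142, 0.99, 0.005], [-0.01, 0.003, -1.0]]
force: [0.3, -0.5, -1.0]
gripper_width: 0.997
grasp_force: 0.0
```

```bash
python3 g.py c -130 100 107
```

```text
t 5.3 rotz 0.006 travel after turn [  77.0477 -444.2626  102.2588] tilt [-0.0104  0.0034 -0.9999] tcp [0.5165 0.3116 0.2093] F [ 0.3318 -0.4775 -1.0308] w 0.9974178462215597 0.0 q [ 0.4578  0.1389  1.5192 -0.      1.4725 -1.2558]
```

Emit:
step_arm(
  deltas=[
    {"travel":[9.5,-55.5,0],"rot":[0,0,0],"grip":1},
    {"travel":[9.5,-55.5,0],"rot":[0,0,0],"grip":1},
    {"travel":[9.5,-55.5,0],"rot":[0,0,0],"grip":1},
    {"travel":[9.5,-55.5,0],"rot":[0,0,0],"grip":1},
    {"travel":[9.5,-55.5,0],"rot":[0,0,0],"grip":1},
    {"travel":[9.5,-55.5,0],"rot":[0,0,0],"grip":1},
    {"travel":[9.5,-55.5,0],"rot":[0,0,0],"grip":1},
    {"travel":[9.5,-55.5,0],"rot":[0,0,0],"grip":1},
    {"travel":[0,0,0],"rot":[0,0,0],"grip":1},
    {"travel":[0,0,0],"rot":[0,0,0],"grip":1},
  ],
)

```text
t: 6.55
tcp_pos: [0.4987, -0.1401, 0.2022]
tool_rot: [[-0.991, -0.136, -0.0], [-0.136, 0.991, 0.001], [0.0, 0.001, -1.0]]
force: [0.1, -0.0, 0.2]
gripper_width: 1.001
grasp_force: 0.0
```

```bash
python3 g.py c -130 100 107
```

```text
t 6.55 rotz -0.0 travel after turn [-2.1678  0.7046 95.1861] tilt [ 0.      0.0006 -1.    ] tcp [ 0.4987 -0.1401  0.2022] F [ 0.1004 -0.0478  0.1705] w 1.000889506843677 0.0 q [-0.3731 -0.0769  1.7524  0.0005  1.4663 -2.0803]
```

Emit:
step_arm(
  deltas=[
    {"travel":[-2,1,30],"rot":[0,0,0],"grip":1},
    {"travel":[0,0,30],"rot":[0,0,0],"grip":1},
    {"travel":[0,0,25],"rot":[0,0,0],"grip":1},
    {"travel":[0,0,9],"rot":[0,0,0],"grip":0.6},
    {"travel":[0,0,0],"rot":[0,0,0],"grip":0.2},
    {"travel":[0,0,0],"rot":[0,0,0],"grip":0.0},
    {"travel":[0,0,0],"rot":[0,0,0],"grip":0.0},
  ],
  force=60,
)

```text
t: 7.42
tcp_pos: [0.5014, -0.1379, 0.11]
tool_rot: [[-0.991, -0.137, 0.002], [-0.137, 0.991, 0.002], [-0.002, 0.001, -1.0]]
force: [-1.4, 8.4, 7.1]
gripper_width: 0.29
grasp_force: 59.4
```

```bash
python3 g.py c -130 100 107
```

```text
t 7.425 rotz 0.001 travel after turn [ 0.7541 -1.0528  3.0215] tilt [-0.0018  0.0014 -1.    ] tcp [ 0.5014 -0.1379  0.11  ] F [-1.4422  8.3614  7.1444] w 0.2900297975028296 59.421547651290894 q [-0.3686  0.0064  1.8449  0.0022  1.2894 -2.0776]
```

Emit:
step_arm(
  deltas=[
    {"travel":[7,1,0],"rot":[0,0,0],"grip":0},
    {"travel":[7,0,0],"rot":[0,0,0],"grip":0},
    {"travel":[7,0,0],"rot":[0,0,0],"grip":0},
    {"travel":[6,0,0],"rot":[0,0,0],"grip":0},
    {"travel":[2,0,0],"rot":[0,0,0],"grip":0},
    {"travel":[0,0,0],"rot":[0,0,0],"grip":0},
  ],
)

```text
t: 8.18
tcp_pos: [0.4716, -0.1418, 0.11]
tool_rot: [[-0.991, -0.137, 0.0], [-0.137, 0.991, 0.0], [-0.0, 0.0, -1.0]]
force: [-6.6, 5.6, 11.9]
gripper_width: 0.293
grasp_force: 61.3
```

```bash
python3 g.py c -160 100 107
```

```text
t 8.175 rotz 0.0 travel after turn [ 0.677  -1.2864  2.9659] tilt [-0.0003  0.0004 -1.    ] tcp [ 0.4716 -0.1418  0.11  ] F [-6.6247  5.6432 11.9242] w 0.29272425164908855 61.276488304138184 q [-0.3966 -0.0687  1.9184  0.0005  1.2919 -2.1047]
```

Emit:
step_arm(
  deltas=[
    {"travel":[0,0,0],"rot":[0,0,0],"grip":0.7},
    {"travel":[0,0,0],"rot":[0,0,0],"grip":1},
    {"travel":[0,0,-35],"rot":[0,0,0],"grip":1},
    {"travel":[0,0,-60],"rot":[0,0,0],"grip":1},
    {"travel":[-53,-33,0],"rot":[0,0,0],"grip":1},
    {"travel":[-53,-33,0],"rot":[0,0,0],"grip":1},
    {"travel":[-53,-33,0],"rot":[0,0,0],"grip":1},
    {"travel":[0,0,0],"rot":[0,0,0],"grip":1},
  ],
)

```text
t: 9.18
tcp_pos: [0.6442, -0.2197, 0.1974]
tool_rot: [[-0.991, -0.136, -0.006], [-0.136, 0.991, 0.002], [0.006, 0.003, -1.0]]
force: [-0.7, 0.9, 0.5]
gripper_width: 1.003
grasp_force: 0.0
```

```bash
python3 g.py c 0 1 119
python3 - <<'E'
from h import *
look(["pin_covered_tab","pin_open_tab","cover_handle"],save="b")
E
```

```text
t 9.175 rotz -0.0 travel after turn [ 1.0559  0.4746 78.4289] tilt [ 0.0058  0.0031 -1.    ] tcp [ 0.6442 -0.2197  0.1974] F [-0.6743  0.8996  0.5482] w 1.0033370512183635 0.0 q [-0.4039  0.3697  1.2709 -0.0003  1.5076 -2.111 ]
scene pin_covered_tab [0.7412 0.2634 0.1062] 0.64
scene pin_covered_tab [ 0.4678 -0.1443  0.1245] 0.52
scene pin_open_tab [0.5147 0.3057 0.1233] 0.61
scene cover_handle [ 0.6426 -0.2209  0.1347] 0.7
top pin_open_tab [0.5106 0.3032 0.1256] 0.52
top cover_handle [ 0.6352 -0.2225  0.1357] 0.93
```

Emit:
step_arm(
  deltas=[
    {"travel":[0,0,30],"rot":[0,0,0],"grip":1},
    {"travel":[0,0,25],"rot":[0,0,0],"grip":1},
    {"travel":[0,0,0],"rot":[0,0,0],"grip":1},
  ],
)

```text
t: 9.95
tcp_pos: [0.6409, -0.2175, 0.1464]
tool_rot: [[-0.991, -0.137, -0.004], [-0.137, 0.991, 0.002], [0.003, 0.002, -1.0]]
force: [0.1, 0.5, 0.0]
gripper_width: 1.0
grasp_force: 0.0
```

```bash
python3 g.py c 0 1 119
```

```text
t 9.95 rotz 0.001 travel after turn [-1.8853 -2.1977 27.4216] tilt [ 0.0033  0.002  -1.    ] tcp [ 0.6409 -0.2175  0.1464] F [0.0811 0.5322 0.0158] w 1.0001135156027785 0.0 q [-0.4029  0.388   1.342   0.      1.4155 -2.111 ]
```

Emit:
step_arm(
  deltas=[
    {"travel":[-1,-2,20],"rot":[0,0,0],"grip":1},
    {"travel":[0,0,8],"rot":[0,0,0],"grip":0.7},
    {"travel":[0,0,0],"rot":[0,0,0],"grip":0.4},
    {"travel":[0,0,0],"rot":[0,0,0],"grip":0.1},
    {"travel":[0,0,0],"rot":[0,0,0],"grip":0},
    {"travel":[0,0,0],"rot":[0,0,0],"grip":0},
    {"travel":[0,0,0],"rot":[0,0,0],"grip":0},
  ],
  force=100,
)

```text
t: 10.82
tcp_pos: [0.6446, -0.2204, 0.1214]
tool_rot: [[-0.991, -0.137, 0.002], [-0.137, 0.991, -0.001], [-0.001, -0.001, -1.0]]
force: [-0.1, -0.1, 4.7]
gripper_width: 0.139
grasp_force: 98.5
```

```bash
python3 g.py c 0 1 119
```

```text
t 10.825 rotz 0.0 travel after turn [1.4037 1.2347 2.371 ] tilt [-0.0014 -0.0009 -1.    ] tcp [ 0.6446 -0.2204  0.1214] F [-0.1004 -0.071   4.6874] w 0.13940078612012416 98.45030665397644 q [-0.4047  0.4139  1.356  -0.      1.37   -2.1128]
```

Emit:
step_arm(
  deltas=[
    {"travel":[0,0,-5],"rot":[0,0,0],"grip":0},
    {"travel":[0,0,-15],"rot":[0,0,0],"grip":0},
    {"travel":[0,0,-25],"rot":[0,0,0],"grip":0},
    {"travel":[0,0,-30],"rot":[0,0,0],"grip":0},
    {"travel":[0,0,-30],"rot":[0,0,0],"grip":0},
    {"travel":[0,0,-20],"rot":[0,0,0],"grip":0},
    {"travel":[0,0,0],"rot":[0,0,0],"grip":0},
  ],
)

```text
t: 11.7
tcp_pos: [0.6451, -0.2206, 0.2479]
tool_rot: [[-0.991, -0.137, 0.004], [-0.137, 0.991, -0.002], [-0.003, -0.002, -1.0]]
force: [0.5, 0.0, -1.8]
gripper_width: 0.139
grasp_force: 97.7
```

```bash
python3 g.py o 0 1 121
python3 - <<'E'
from h import *
look(["cover","cover_handle","cover_knuckle"])
E
```

```text
t 11.7 rotz 0.338 travel after turn [ 74.8943 391.632  126.8693] tilt [-0.0034 -0.0021 -1.    ] tcp [ 0.6451 -0.2206  0.2479] F [ 0.4741  0.0252 -1.8468] w 0.13912838534061958 97.66780972480774 q [-0.4047  0.3428  1.2126  0.      1.5822 -2.1127]
scene cover [ 0.6456 -0.2175  0.2246] 0.6
scene cover_handle [ 0.6429 -0.2222  0.2573] 0.9
scene cover_knuckle [ 0.5726 -0.1281  0.2356] 0.92
top cover [ 0.6449 -0.2235  0.2223] 0.68
top cover_handle [ 0.6387 -0.2232  0.2564] 0.57
top cover_knuckle [ 0.5669 -0.1347  0.2249] 0.81
```

Emit:
step_arm(
  deltas=[
    {"travel":[0,0,0],"rot":[0,0,0.114],"grip":0},
    {"travel":[0,0,0],"rot":[0,0,0.112],"grip":0},
    {"travel":[0,0,0],"rot":[0,0,0.112],"grip":0},
    {"travel":[8,40,0],"rot":[0,0,0],"grip":0},
    {"travel":[11,58,0],"rot":[0,0,0],"grip":0},
    {"travel":[11,58,0],"rot":[0,0,0],"grip":0},
    {"travel":[11,58,0],"rot":[0,0,0],"grip":0},
    {"travel":[11,58,0],"rot":[0,0,0],"grip":0},
    {"travel":[11,58,0],"rot":[0,0,0],"grip":0},
    {"travel":[7,40,0],"rot":[0,0,0],"grip":0},
  ],
)

```text
t: 13.35
tcp_pos: [0.6487, 0.1592, 0.245]
tool_rot: [[-0.98, 0.198, -0.0], [0.198, 0.98, 0.0], [0.0, 0.0, -1.0]]
force: [0.8, -0.6, -2.8]
gripper_width: 0.141
grasp_force: 97.9
```

Emit:
step_arm(
  deltas=[
    {"travel":[4,22,10],"rot":[0,0,0],"grip":0},
    {"travel":[0,0,10],"rot":[0,0,0],"grip":0},
    {"travel":[0,0,0],"rot":[0,0,0],"grip":0},
    {"travel":[0,0,0],"rot":[0,0,0],"grip":0},
  ],
)

```text
t: 13.85
tcp_pos: [0.6499, 0.1771, 0.2252]
tool_rot: [[-0.98, 0.201, -0.0], [0.201, 0.98, -0.0], [0.0, -0.0, -1.0]]
force: [-0.9, 0.3, -3.0]
gripper_width: 0.141
grasp_force: 97.8
```

```bash
cat > m.py <<'E'
from h import *
from f import fit
import json
names={"cover":(0,0),"cover_handle":(0,0),"cover_knuckle":(-60,100),"open_well_seat":(0,0),"open_well_hinge":(-60,100),"open_well_stub":(65,100),"pin_open_tab":(-160,100)}
for cam in ("scene","top"):
    acc={}
    for r in range(3):
        c=env.camera(cam)
        for n in names:
            for d in env.tip_of(cam,n)[:1]:
                if d['confidence']>.3: acc.setdefault(n,[]).append(w(cam,c,d['location']))
    for n in acc: print(cam,n,len(acc[n]),np.median(acc[n],0),np.ptp(acc[n],0))
E
python3 g.py o 0 1 121; python3 m.py
```

```text
t 13.85 rotz -0.001 travel after turn [  0.1877   0.9493 104.1595] tilt [ 0.0002 -0.0005 -1.    ] tcp [0.6499 0.1771 0.2252] F [-0.9145  0.327  -3.0432] w 0.14115490739265954 97.84689903259277 q [ 0.1902  0.3321  1.2667 -0.0003  1.5432 -1.1781]
scene cover 3 [0.6528 0.1834 0.1998] [0.0017 0.0031 0.0046]
scene cover_handle 3 [0.6472 0.1778 0.2378] [0.0045 0.0017 0.003 ]
scene cover_knuckle 3 [0.6132 0.2905 0.2091] [0.0067 0.0084 0.1083]
scene open_well_seat 3 [0.6521 0.1789 0.0989] [0.002  0.003  0.0015]
scene open_well_hinge 3 [0.6152 0.2863 0.1056] [0.0023 0.0027 0.0018]
scene open_well_stub 3 [0.7386 0.2627 0.1091] [0.003  0.0016 0.0056]
scene pin_open_tab 3 [0.5131 0.3069 0.1248] [0.0022 0.0025 0.0038]
top cover 3 [0.6496 0.1784 0.2054] [0.005  0.003  0.0025]
top cover_handle 3 [0.6419 0.1754 0.2424] [0.0021 0.0037 0.0046]
top cover_knuckle 3 [0.6105 0.2872 0.2075] [0.0029 0.0029 0.0027]
top open_well_hinge 3 [0.6033 0.2872 0.1056] [0.0042 0.0013 0.0022]
top pin_open_tab 1 [ 0.4677 -0.2743 -0.003 ] [0. 0. 0.]
top open_well_stub 1 [ 0.6272  0.0207 -0.003 ] [0. 0. 0.]
```

```bash
cat > o2.py <<'E'
from ov import *
op=(-.2011,[.6497,.1771])
ch=[(box(-84,-76,78,118,118),(0,255,0)),(box(-44,-36,78,118,118),(0,255,0)),(box(80,88,78,118,118),(0,255,0))]
T=[]
for cam,S in(("scene",3.2),("top",4.2)):
    c=env.camera(cam); o=dict(c); o['frame']=cv2.imread(f"pics/a_{cam}.png")[:,:,::-1]
    z=103.5
    cs=[(box(-85,85,-75,75,z+106),(0,0,255)),(box(-70,-50,86,114,z+122),(0,255,255)),(box(52,72,86,114,z+122),(0,255,255)),(box(-45,45,-7,7,z+146),(255,255,0))]
    cc=dict(c)
    A=tile(o,*op,[(box(-88,88,-78,78,100),(0,0,255)),(box(-137,-123,87,113,142),(0,255,255))]+ch,S)
    c2=tile(c,*op,cs,S)
    # recentre for cover height
    T.append(np.hstack([A,c2]))
cv2.imwrite("pics/o2.png",np.vstack(T))
E
python3 o2.py
```

```text
(no output)
```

View pics/o2.png

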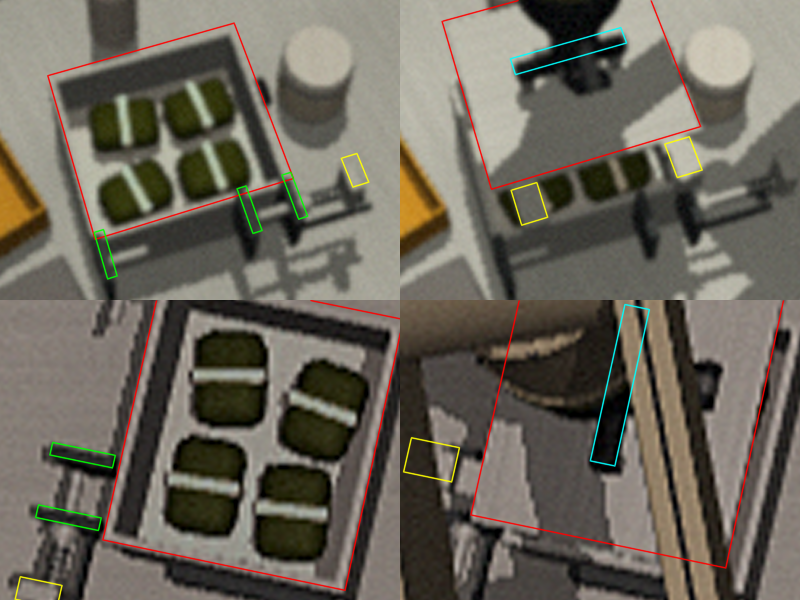

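Emit:
step_arm(
  deltas=[
    {"travel":[0,0.5,20],"rot":[0,0,0],"grip":0},
    {"travel":[0,0,25],"rot":[0,0,0],"grip":0},
    {"travel":[0,0,20],"rot":[0,0,0],"grip":0},
    {"travel":[0,0,10],"rot":[0,0,0],"grip":0},
    {"travel":[0,0,5],"rot":[0,0,0],"grip":0},
    {"travel":[0,0,4],"rot":[0,0,0],"grip":0},
    {"travel":[0,0,0],"rot":[0,0,0],"grip":0},
  ],
)

```text
t: 17.23
tcp_pos: [0.6501, 0.1792, 0.1418]
tool_rot: [[-0.98, 0.199, 0.001], [0.199, 0.98, 0.0], [-0.001, 0.0, -1.0]]
force: [0.0, -0.9, -1.8]
gripper_width: 0.142
grasp_force: 97.8
```

```bash
python3 g.py o 0 0 121
python3 - <<'E'
from h import *
c=env.camera("scene")
im=c['frame'][200:340,200:380,::-1]
cv2.imwrite("pics/d.png",cv2.resize(im,None,fx=4.2,fy=4.2,interpolation=cv2.INTER_CUBIC))
E
```

```text
t 17.225 rotz 0.0 travel after turn [-0.0307 -2.1493 20.7524] tilt [-0.0007  0.0003 -1.    ] tcp [0.6501 0.1792 0.1418] F [ 0.0158 -0.9446 -1.795 ] w 0.14226930388317277 97.84902691841125 q [ 0.193   0.3806  1.3601 -0.      1.4002 -1.177 ]
```

View pics/d.png

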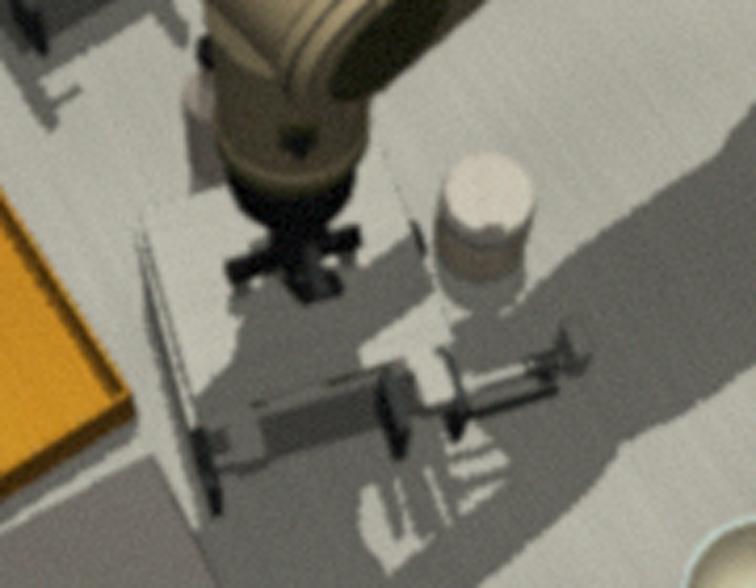

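Emit:
step_arm(
  deltas=[
    {"travel":[0,-1,3],"rot":[0,0,0],"grip":0},
    {"travel":[0,0,3],"rot":[0,0,0],"grip":0},
    {"travel":[0,0,3],"rot":[0,0,0],"grip":0},
    {"travel":[0,0,0],"rot":[0,0,0],"grip":0},
  ],
)

```text
t: 17.77
tcp_pos: [0.6493, 0.1781, 0.1317]
tool_rot: [[-0.98, 0.199, -0.001], [0.199, 0.98, -0.0], [0.001, -0.0, -1.0]]
force: [0.3, -0.3, -3.0]
gripper_width: 0.141
grasp_force: 97.9
```

```bash
python3 g.py o 0 0 121
```

```text
t 17.775 rotz 0.0 travel after turn [-0.6274 -0.9358 10.7131] tilt [ 0.0009 -0.0003 -1.    ] tcp [0.6493 0.1781 0.1317] F [ 0.3311 -0.3177 -2.9854] w 0.1412364473678067 97.85022497177124 q [ 0.1916  0.3871  1.3706  0.      1.3848 -1.1783]
```

Emit:
step_arm(
  deltas=[
    {"travel":[0,0,3],"rot":[0,0,0],"grip":0},
    {"travel":[0,0,3],"rot":[0,0,0],"grip":0},
    {"travel":[0,0,2.5],"rot":[0,0,0],"grip":0},
    {"travel":[0,0,1.5],"rot":[0,0,0],"grip":0},
    {"travel":[0,0,0],"rot":[0,0,0],"grip":0},
  ],
)

```text
t: 18.4
tcp_pos: [0.6495, 0.1782, 0.1221]
tool_rot: [[-0.98, 0.199, -0.0], [0.199, 0.98, -0.0], [0.0, -0.0, -1.0]]
force: [-0.3, 0.5, -2.6]
gripper_width: 0.146
grasp_force: 97.8
```

```bash
python3 g.py o 0 0 121
```

```text
t 18.4 rotz 0.0 travel after turn [-0.425  -1.0155  1.0833] tilt [ 0.0003 -0.0001 -1.    ] tcp [0.6495 0.1782 0.1221] F [-0.3156  0.5271 -2.6077] w 0.14642068920042747 97.84985303878784 q [ 0.1917  0.395   1.3788 -0.      1.3682 -1.1784]
```

Emit:
step_arm(
  deltas=[
    {"travel":[0,0,1],"rot":[0,0,0],"grip":0},
    {"travel":[0,0,1],"rot":[0,0,0],"grip":0},
    {"travel":[0,0,0],"rot":[0,0,0],"grip":0},
  ],
)

```text
t: 18.77
tcp_pos: [0.6498, 0.1782, 0.1214]
tool_rot: [[-0.98, 0.199, 0.001], [0.199, 0.98, 0.0], [-0.001, 0.0, -1.0]]
force: [-4.8, -0.5, 6.1]
gripper_width: 0.143
grasp_force: 99.1
```

```bash
python3 g.py o 0 0 121
python3 - <<'E'
from h import *
look(["cover","cover_handle","cover_knuckle","pin_open_tab"])
E
```

```text
t 18.775 rotz 0.0 travel after turn [-0.1374 -1.132   0.3707] tilt [-0.0006  0.0002 -1.    ] tcp [0.6498 0.1782 0.1214] F [-4.7937 -0.5064  6.0829] w 0.1431117675148844 99.05056715011597 q [ 0.1917  0.3955  1.3795 -0.      1.3659 -1.1784]
scene cover [0.6521 0.1845 0.0988] 0.85
scene cover [ 0.6249  0.0234 -0.0035] 0.66
scene cover_handle [0.6492 0.1762 0.1338] 0.66
scene cover_knuckle [0.6082 0.289  0.1085] 0.82
scene pin_open_tab [0.5144 0.3086 0.1252] 0.71
scene pin_open_tab [0.6447 0.1752 0.1364] 0.68
top cover [0.6476 0.1798 0.0992] 0.6
top cover_handle [0.6428 0.1772 0.1392] 0.97
top cover_knuckle [0.6084 0.2896 0.1051] 0.7
```

Emit:
step_arm(
  deltas=[
    {"travel":[0,0,0],"rot":[0,0,0],"grip":0.3},
    {"travel":[0,0,0],"rot":[0,0,0],"grip":0.7},
    {"travel":[0,0,0],"rot":[0,0,0],"grip":1},
    {"travel":[0,0,-30],"rot":[0,0,0],"grip":1},
    {"travel":[0,0,-50],"rot":[0,0,0],"grip":1},
    {"travel":[53,34,0],"rot":[0,0,0],"grip":1},
    {"travel":[53,34,0],"rot":[0,0,0],"grip":1},
    {"travel":[54,33,0],"rot":[0,0,0],"grip":1},
    {"travel":[0,0,0],"rot":[0,0,0],"grip":1},
    {"travel":[0,0,0],"rot":[0,0,0],"grip":1},
  ],
  force=60,
)

```text
t: 20.52
tcp_pos: [0.5143, 0.308, 0.2005]
tool_rot: [[-0.98, 0.198, 0.001], [0.198, 0.98, -0.0], [-0.001, -0.0, -1.0]]
force: [0.0, -1.3, -0.3]
gripper_width: 1.002
grasp_force: 0.0
```

```bash
python3 g.py o -160 102 109
python3 - <<'E'
from h import *
look(["cover","cover_knuckle","cover_handle","pin_open_tab"],save="e")
E
```

```text
t 20.525 rotz 0.001 travel after turn [ 1.2304  0.7791 91.4859] tilt [-0.0008 -0.0001 -1.    ] tcp [0.5143 0.308  0.2005] F [ 0.0208 -1.2506 -0.3112] w 1.002143277534435 0.0 q [ 0.4544  0.144   1.5296 -0.0005  1.4673 -0.9166]
scene cover [0.6529 0.1822 0.095 ] 0.59
scene cover [ 0.4758  0.508  -0.0043] 0.21
scene cover_knuckle [0.61   0.2911 0.1077] 0.73
scene cover_handle [0.6468 0.1772 0.136 ] 0.66
scene pin_open_tab [0.5133 0.3061 0.1238] 0.62
top cover [0.649  0.1815 0.0997] 0.81
top cover_knuckle [0.6075 0.2864 0.1021] 0.95
top cover_handle [0.6436 0.1758 0.1354] 0.68
top pin_open_tab [0.51   0.3066 0.1258] 0.41
```

View pics/e_scene.png

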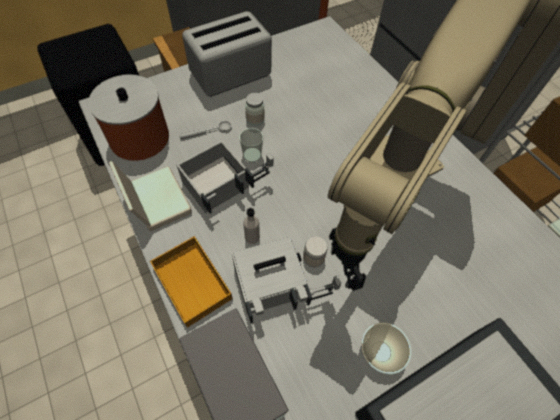

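The cover lies flat on the open well (around pixel 272,270), with its knuckle between the cheeks near (298,293). The pin is drawn and the tab is near (333,283).

Emit:
step_arm(
  deltas=[
    {"travel":[1,0.5,30],"rot":[0,0,0],"grip":1},
    {"travel":[0,0,30],"rot":[0,0,0],"grip":1},
    {"travel":[0,0,22],"rot":[0,0,0],"grip":1},
    {"travel":[0,0,9],"rot":[0,0,0],"grip":0.6},
    {"travel":[0,0,0],"rot":[0,0,0],"grip":0.2},
    {"travel":[0,0,0],"rot":[0,0,0],"grip":0.0},
    {"travel":[0,0,0],"rot":[0,0,0],"grip":0.0},
  ],
  force=60,
)

```text
t: 21.9
tcp_pos: [0.5142, 0.309, 0.1109]
tool_rot: [[-0.98, 0.2, 0.002], [0.2, 0.98, 0.001], [-0.002, 0.001, -1.0]]
force: [-0.2, -0.3, 3.8]
gripper_width: 0.293
grasp_force: 59.1
```

Emit:
step_arm(
  deltas=[
    {"travel":[-5,0,0],"rot":[0,0,0],"grip":0},
    {"travel":[-6,0,0],"rot":[0,0,0],"grip":0},
    {"travel":[-6,0,0],"rot":[0,0,0],"grip":0},
    {"travel":[-6,0,0],"rot":[0,0,0],"grip":0},
    {"travel":[-5,0,0],"rot":[0,0,0],"grip":0},
    {"travel":[-2,0,0],"rot":[0,0,0],"grip":0},
    {"travel":[0,0,0],"rot":[0,0,0],"grip":0},
  ],
)

```text
t: 22.78
tcp_pos: [0.5437, 0.3028, 0.1109]
tool_rot: [[-0.98, 0.2, 0.002], [0.2, 0.98, 0.001], [-0.001, 0.001, -1.0]]
force: [-1.0, -2.7, 8.8]
gripper_width: 0.293
grasp_force: 60.0
```

```bash
python3 g.py o -130 102 109
```

```text
t 22.775 rotz 0.0 travel after turn [1.0124 0.0408 1.9087] tilt [-0.0015  0.0011 -1.    ] tcp [0.5437 0.3028 0.1109] F [-1.0316 -2.7494  8.8076] w 0.29318071954426406 59.98373508453369 q [ 0.4258  0.2718  1.5516 -0.      1.3164 -0.944 ]
```

Emit:
step_arm(
  deltas=[
    {"travel":[-1.5,0,0],"rot":[0,0,0],"grip":0},
    {"travel":[0,0,0],"rot":[0,0,0],"grip":0},
    {"travel":[0,0,0],"rot":[0,0,0],"grip":0.6},
    {"travel":[0,0,0],"rot":[0,0,0],"grip":1},
    {"travel":[0,0,0],"rot":[0,0,0],"grip":1},
    {"travel":[0,0,-30],"rot":[0,0,0],"grip":1},
    {"travel":[0,0,-60],"rot":[0,0,0],"grip":1},
    {"travel":[40,0,-20],"rot":[0,0,0],"grip":1},
    {"travel":[50,0,0],"rot":[0,0,0],"grip":1},
    {"travel":[0,0,0],"rot":[0,0,0],"grip":1},
  ],
)

```text
t: 24.02
tcp_pos: [0.4533, 0.3209, 0.2192]
tool_rot: [[-0.98, 0.197, -0.001], [0.197, 0.98, 0.0], [0.001, -0.0, -1.0]]
force: [0.4, -0.0, 0.8]
gripper_width: 1.002
grasp_force: 0.0
```

Run:
```python
from h import *
look(["cover","cover_knuckle","cover_handle","pin_open_tab"],save="z")
c=cv2.imread("pics/z_scene.png")[210:330,200:360]
cv2.imwrite("pics/zc.png",cv2.resize(c,None,fx=4.5,fy=4.5,interpolation=cv2.INTER_CUBIC))
```

```text
scene cover [0.6507 0.1857 0.096 ] 0.89
scene cover_knuckle [0.6104 0.2894 0.1071] 0.82
scene cover_handle [0.6495 0.1784 0.1358] 0.64
scene cover_handle [0.6097 0.2906 0.1081] 0.21
scene pin_open_tab [0.5432 0.3008 0.1241] 0.68
top cover [0.6519 0.1786 0.1021] 0.62
top cover_knuckle [0.6115 0.2865 0.1038] 0.59
top cover_handle [0.6415 0.1766 0.1381] 0.85
top pin_open_tab [0.5389 0.3006 0.1237] 0.56
```

View pics/zc.png

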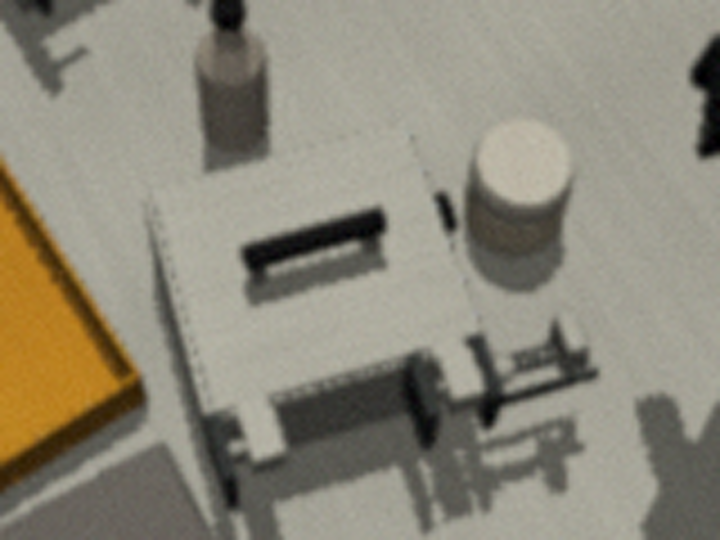

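The cover is flat on the open well. Its front knuckle (460,365) sits between the cheeks, and the pin tab (570,345) is back at its home position.

```bash
python3 -c "
from station import env
print(env.finish_job())"
```

```text
the job is handed in; nothing more can be done
None
```

I handed the job in at about 24 s on the robot's clock: the last pictures show the cover flat on the open well with the pin home through its knuckle, but no pass or fail was reported back.

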